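# Index the swivel base of a drill vice to its next hole

### The arm

A 7-joint arm with a two-finger parallel gripper is mounted at the origin on a cart in front of the work surface, level with it; the furniture and walls round the work are solid. World frame = base frame: x ahead of the robot, y to its left, z up, the work surface at z = 0. Lengths are in m, angles in degrees, forces in N, time in s.
With the tool pointing down it reaches from about 0.425 to 0.875 m from the base axis. Payload 4.7 kg.
Tool frame: the origin (TCP) lies on the centre line of the jaws, within the pads' length; the fingertips stand 8 mm ahead of it and the grasp point (between the pads) lies 11 mm behind it; z points along the fingers, y is the direction in which the jaws open and shut (so a half turn about z gives the same grasp; the last joint's range is limited). The gripper opens to 87 mm and grips with 3 to 60 N. Pads are 19 mm wide; open, the fingers measure 117 mm over their backs; the gripper's body (75 mm by 190 mm) begins 51 mm behind the grasp point.
Start: joints at [76.324, 18.392, -4.016, 83.108, 1.295, 78.541, -3.26], TCP at [0.163, -0.629, 0.231] pointing down, gripper open.
Joint ranges: [-163.93, 163.93], [-17.29, 119.83], [-79.2, 71.16], [3.27, 140.29], [-89.18, 269.18], [5.43, 117.66], [-154.24, 154.24]. Speed limits (degrees/s): [147.25, 147.25, 180, 180, 180, 180, 180].

### API

Orientations are given as [roll, pitch, yaw] about the fixed x, y, z axes, in that order (R = Rz(yaw) Ry(pitch) Rx(roll)).
In Python, from cell import status, vision, workorder gives the robot as it stands.
- The arm moves only by the tool step_arm, never from a script. Its argument "series" is a list of rows, each an object of numbers: "ax", "ay", "az": the turn, a rotation vector about the world's x, y, z in degrees; "x", "y", "z": the shift along the world's x, y, z in m; "claw": the opening in per cent of the stroke, from 0 (shut) to 100 (fully open). In form: [{"ax": .., "ay": .., "az": .., "x": .., "y": .., "z": .., "claw": ..}, ...]. A call has 1 to 12 rows; each row is the pose to reach, as a shift and turn from the pose commanded when the call began; what a row does not reach only later rows make up. A row lasts 1/10 s, in which the tool goes at most 50 mm and 8.59 degrees, less where a joint would pass 70% of its speed; a pose out of reach is approached as far as the arm can. A call with a gripper value outside its range is refused whole. The fingers move at their own pace and stop on an object; "squeeze" is the grip in N (left out, the last holds). Time passes only in rows, so rows that repeat a pose let the fingers close. It gives the time, the measured TCP pose, the force and the opening at its end, in the units of the state.
- status.get_obs(): the state, without advancing time (a new reading comes with each control period).
- vision.read_camera(name): name is "scene" or "top" or "wrist"; returns the picture (420x560x3 uint8, red, green, blue); there is no depth.
- vision.camera_params(name): a dict with "fovy" (degrees; the focal length in pixels is half the picture's height over the tangent of half this angle, whatever the lens; pixels are square), "cx", "cy" (the principal point, pixels), "eye" and "orientation" of the camera in the world; the wrist camera has in their place "tool_from_camera" (4x4, takes a point from camera to tool coordinates, whose origin is the TCP and whose axes are the flange's). Camera axes: x right, y down, z forward; pixel columns grow to the right and rows downward; lengths in m; the calibration is good to about 2 mm. A picture is of the moment at which its call begins: read the wrist's pose just before it. camera_params takes no time and is no camera call.
- workorder.sign_off(): hands the job in, once; it reports no verdict.
The state is a dict: "time_s": time; "qpos": joint angles; "joint_velocities": joint speeds; "effort": joint torques, N m; "tool_pos": TCP position; "tool_rot": TCP orientation; "force": force on the tool from outside, world axes, zero at the start; "wrist_torque": the same for the moment, N m; "grip_width": finger opening in m.
Only numpy, scipy, OpenCV 4.12 (cv2) and the standard library are available. Lean on these libraries where they do the work, as an engineer would, in place of code of your own. Each camera call takes 0.05 s, during which the arm holds its last target.

### The job

The small drill vice stands on a round indexing turntable that is locked by a spring pin with a black knob. Pull the knob up to draw the pin out of its hole, turn the table counter-clockwise (seen from above), and let the pin ride on the hidden plate until it drops fully home in the next hole by its own spring, so that the table is locked again. The next hole can only be found by feel: turn gently and stop as soon as the pin has dropped, never straining the pin sideways, then let go and leave the things lying round about where they are.

Things in the scene. Friction and masses are not known exactly. Their poses are not given: they have to be found in the camera images.
- swivel_base: Grey cast base of the indexing turntable, 180 mm across (four screw lugs reach 116 mm from the axis), fixed to the table; origin on the vertical turning axis, at the height of the table top. At the right-hand end of the table (x 0.42 to 0.86, y below -0.34) a tubular push handle rises to 0.38 m above the table top: move the gripper round it or over it.
- disc_top (a point): Centre of the upper face of the steel turntable disc on that base, on the turning axis 45 mm above the table top. Disc 190 mm in diameter; it carries a blue drill vice (62 x 146 x 42 mm, top 87 mm above the table top), whose nearest face is about 60 mm from the knob's axis.
- index_pin: Spring index pin, 75 mm from the turning axis: upright black ribbed knob, 26 mm diameter, 28 mm high, over a 23 mm bush; carried round by the disc, does not spin. Origin at the knob's middle, 82 mm above the table top when the pin is fully home. x points radially outward, y counter-clockwise, z up. It pulls straight up by at most 16 mm; the round-ended 10 mm pin is clear of its hole at 9 mm.
- knob_top (a point): Middle of the knob's top face, 14 mm above the knob's middle. The spring pushes the knob down with 6 to 9 N. While the pin rides on the hidden plate the knob stands about 9 mm above home; over a hole (2 mm wider than the pin) it drops by itself if moved no faster than about 40 mm/s. More than 30 N between pin and plate counts as damage.
- turntable (a joint): Angle of the disc (rad): 0 with the pin in the hole of the start, growing counter-clockwise seen from above. The only other hole, concealed under the disc, lies somewhere between 0.6 and 1.15 rad. Friction holds the disc where it is left: turning it takes about 3 to 5 N at the knob. It turns freely to 1.7 rad, where it meets a stop.
- spare_coil_mid (a point): Bystander: black solenoid coil, 30 x 36 x 46 mm; point half-way up. To be left alone.
- tape_mid (a point): Bystander: yellow tape measure, 34 x 79 x 57 mm; point half-way up. To be left alone.
- coupling_mid (a point): Bystander: brass quick coupling, lying, 27 x 51 x 27 mm; point half-way up. To be left alone.
- tee_mid (a point): Bystander: brass T-shaped pipe fitting, lying, 28 x 50 x 14 mm; point half-way up. To be left alone.

How it is judged:
By the outcome, as a careful person would: the job done as asked, in the order asked, and still so for the second after the job is handed in, with the robot touching nothing.
It also fails if it takes over 51 s, if anything falls off the work surface, if the arm or the gripper's body presses on something with over 40 N, if the wrist force passes 120 N, or if a joint passes its speed limit or range.

## Working session

There is one attempt and no reset: what is moved stays moved. The work goes in short steps, Python scripts to look and compute and a tool call to move; the robot and the scene stay as the last step left them, time stands still between calls to the robot, and variables do not carry over. Pictures are saved under pics/ and viewed, and the job is handed in when it is done.

Besides the shell and the picture viewer there is one more tool, called after ">>>" as name([rows], argument=value, ...), one row to a line, values as JSON. step_arm: Moves the arm, as the interface text tells. Its arguments: {"type":"object","properties":{"series":{"type":"array"},"squeeze":{"type":"number"}},"required":["series"]}

```bash
mkdir -p pics; ls
python3 - <<'E'
from cell import status, vision
import cv2
print(status.get_obs())
for n in ["scene","top","wrist"]:
    im=vision.read_camera(n); cv2.imwrite(f"pics/{n}0.png",im[:,:,::-1]); print(n,vision.camera_params(n))
E
```

```text
pics
{'time_s': 0.0, 'qpos': array([76.32464872, 18.43821228, -4.01433434, 83.1740591 ,  1.2976507 ,
       78.54175408, -3.25896522]), 'joint_velocities': array([-0.01324906, -0.10851474,  0.00872929,  0.02857072,  0.13616578,
       -0.04147799, -0.02661288]), 'effort': array([-7.81028521e-04, -4.91299438e+01, -4.04430740e-01, -3.12535250e+01,
       -6.39495696e-02,  4.35906218e-02,  1.52130874e-04]), 'tool_pos': array([ 0.1623511 , -0.6288436 ,  0.22947835]), 'tool_rot': array([-1.79891360e+02,  8.75544169e-03,  1.44855183e+01]), 'force': array([-0.8347431 , -0.07715741, -0.71204578]), 'wrist_torque': array([-0.00237261, -0.01605658,  0.03219706]), 'grip_width': 0.08720047613270901}
scene {'fovy': 43.971542254436976, 'cx': 278.6719390351235, 'cy': 204.20965309705284, 'eye': array([-0.10900434,  0.66806932,  0.72361176]), 'orientation': array([-123.32140551,   -0.61204819, -137.44461808])}
top {'fovy': 51.92548794466575, 'cx': 279.19940272199347, 'cy': 212.0218392995723, 'eye': array([ 0.34397118, -0.05521975,  1.02814354]), 'orientation': array([-170.11090908,   -0.58117599,  -89.9725177 ])}
wrist {'fovy': 69.51753113842926, 'cx': 277.7854360304197, 'cy': 207.94634381739903, 'tool_from_camera': array([[ 7.10179992e-04, -9.56796127e-01, -2.90758777e-01,
         7.96553147e-02],
       [ 9.99999716e-01,  6.05939527e-04,  4.48547755e-04,
        -2.39993965e-05],
       [-2.52986518e-04, -2.90759013e-01,  9.56796286e-01,
        -1.53462877e-01],
       [ 0.00000000e+00,  0.00000000e+00,  0.00000000e+00,
         1.00000000e+00]])}
```

View pics/scene0.png

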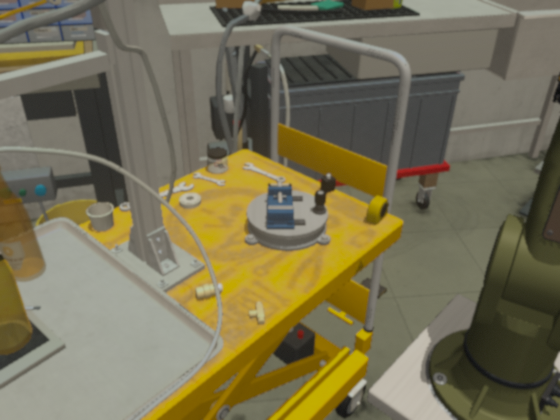

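View pics/top0.png

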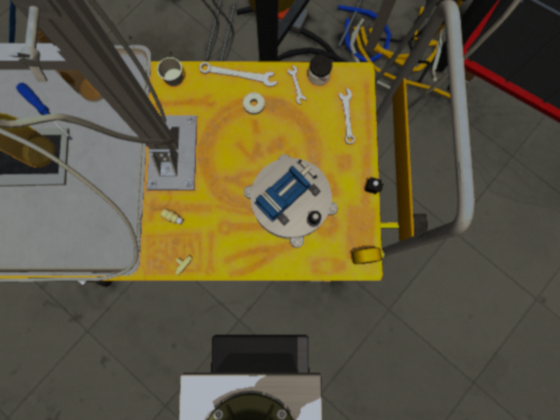

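View pics/wrist0.png

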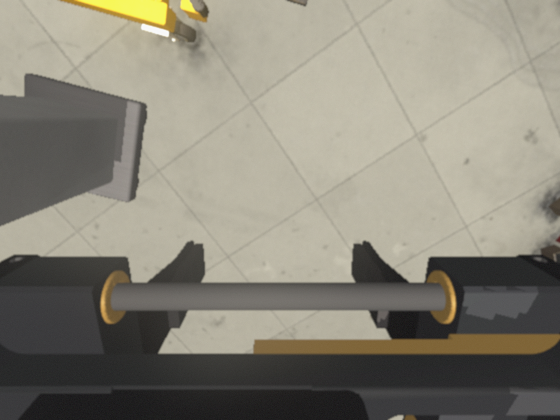

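```bash
cat > h.py <<'E'
import numpy as np, cv2
from scipy.spatial.transform import Rotation as R
from cell import status, vision
def ray(n,u,v,obs=None):
    p=vision.camera_params(n); f=210/np.tan(np.radians(p['fovy']/2))
    d=np.array([(u-p['cx'])/f,(v-p['cy'])/f,1.])
    if n=='wrist':
        T=p['tool_from_camera']; Rt=R.from_euler('xyz',obs['tool_rot'],degrees=True).as_matrix()
        return np.array(obs['tool_pos'])+Rt@T[:3,3], Rt@T[:3,:3]@d
    return np.array(p['eye']), R.from_euler('xyz',p['orientation'],degrees=True).as_matrix()@d
def onz(n,u,v,z,obs=None):
    e,d=ray(n,u,v,obs); return e+d*(z-e[2])/d[2]
E
python3 - <<'E'
from h import *
im=cv2.imread('pics/top0.png')
g=cv2.cvtColor(im,cv2.COLOR_BGR2GRAY)
m=((im.max(2)<60)*255).astype(np.uint8)
for c in cv2.findContours(m,0,2)[0]:
    x,y,w,h=cv2.boundingRect(c)
    if 240<x<400 and 140<y<260 and w*h>40: print('dark',x,y,w,h,onz('top',x+w/2,y+h/2,.09))
hsv=cv2.cvtColor(im,cv2.COLOR_BGR2HSV)
m=((hsv[...,1]<60)&(hsv[...,2]>100)).astype(np.uint8)*255
m[:140]=0;m[250:]=0;m[:,:240]=0;m[:,340:]=0
cs=cv2.findContours(m,0,2)[0]; c=max(cs,key=cv2.contourArea)
print(cv2.boundingRect(c)); hull=cv2.convexHull(c)
print(cv2.minEnclosingCircle(c))
z=im[130:260,220:400]; cv2.imwrite('pics/tz.png',cv2.resize(z,None,fx=4.4,fy=4.4,interpolation=2))
z=cv2.imread('pics/scene0.png')[140:270,220:400]; cv2.imwrite('pics/sz.png',cv2.resize(z,None,fx=4.4,fy=4.4,interpolation=2))
E
```

```text
dark 308 212 12 13 [ 0.49320989 -0.14137794  0.09      ]
dark 365 178 19 15 [ 0.56824321 -0.27785309  0.09      ]
dark 290 170 24 21 [ 0.57925474 -0.11565204  0.09      ]
(244, 155, 93, 92)
((290.0, 200.5), 46.9708366394043)
```

View pics/tz.png

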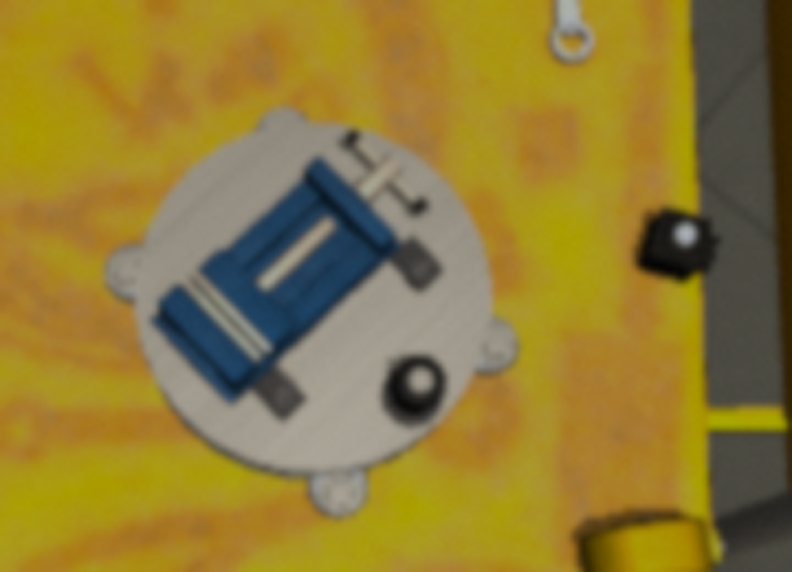

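View pics/sz.png

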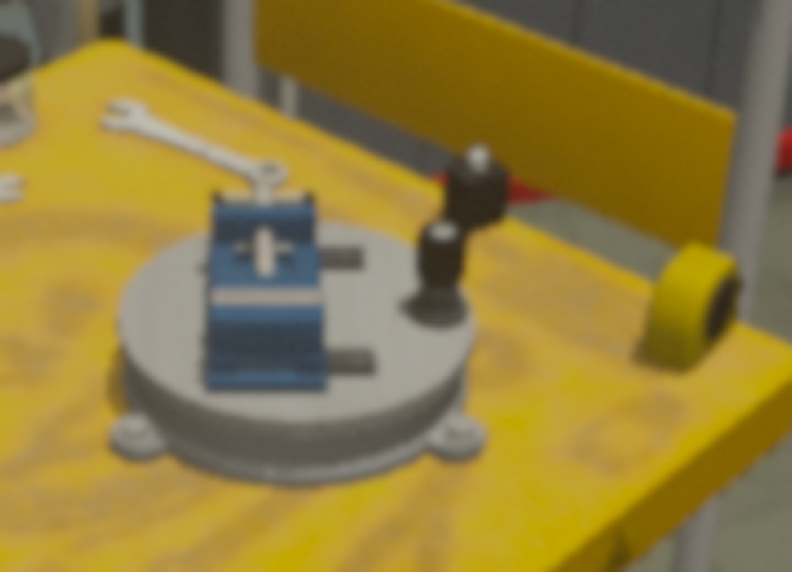

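Run:
```python
from h import *
# disc edge points (zoom coords) from low-saturation mask
im=cv2.imread('pics/top0.png'); hsv=cv2.cvtColor(im,cv2.COLOR_BGR2HSV)
s=hsv[...,1].astype(float)
pts=[];c0=np.array([291.4,197.5])
for a in np.radians(np.arange(0,360,4)):
    d=np.array([np.cos(a),np.sin(a)])
    for r in np.arange(34,50,.25):
        u,v=c0+d*r
        if cv2.getRectSubPix(s.astype(np.float32),(1,1),(float(u),float(v)))[0,0]>110:
            pts.append(onz('top',u,v,.045)[:2]);break
pts=np.array(pts)
c=pts.mean(0);r=.095
for k in range(20):
    A=np.c_[2*pts,np.ones(len(pts))];x=np.linalg.lstsq(A,(pts**2).sum(1),rcond=None)[0]
    c=x[:2];r=np.sqrt(x[2]+c@c);e=np.hypot(*(pts-c).T)-r
    if abs(e).max()<.003: break
    pts=pts[abs(e)<max(.003,abs(e).max()*.8)]
print('disc',c,r,len(pts))
t=(220+420/4.4-.4,130+382/4.4-.4); s_=(220+442/4.4-.4,140+232/4.4-.4)
print('top@.096',onz('top',*t,.096)); print('scene@.096',onz('scene',*s_,.096))
for p in [onz('top',*t,.096)]:
    print('r',np.hypot(*(p[:2]-c)),np.degrees(np.arctan2(*(p[:2]-c)[::-1])))
# bystanders
for n,u,v,z in [('coil',373,185,.023),('tape',366,256,.028)]: print(n,onz('top',u,v,z))
```

```text
disc [ 0.55125564 -0.09164676] 0.09552745060766062 68
top@.096 [ 0.49688058 -0.14320243  0.096     ]
scene@.096 [ 0.4966336  -0.14098224  0.096     ]
r 0.07493087139078929 -136.52459044903728
coil [ 0.58547987 -0.29019458  0.023     ]
tape [ 0.41532702 -0.26652191  0.028     ]
```

>>> step_arm([
  {"x":0.005,"y":0.02,"z":0.04},
  {"x":0.01,"y":0.045,"z":0.08},
  {"x":0.015,"y":0.07,"z":0.12},
  {"x":0.02,"y":0.1,"z":0.16},
  {"x":0.03,"y":0.13,"z":0.19},
  {"x":0.055,"y":0.165,"z":0.195,"az":4},
  {"x":0.08,"y":0.2,"z":0.2,"az":8},
  {"x":0.105,"y":0.235,"z":0.2,"az":12},
  {"x":0.13,"y":0.27,"z":0.2,"az":16},
  {"x":0.16,"y":0.3,"z":0.2,"az":20},
  {"x":0.16,"y":0.3,"z":0.2,"az":20},
])

```text
invalid input
```

>>> step_arm([
  {"ax":0,"ay":0,"az":0,"x":0.005,"y":0.02,"z":0.04,"claw":100},
  {"ax":0,"ay":0,"az":0,"x":0.01,"y":0.045,"z":0.08,"claw":100},
  {"ax":0,"ay":0,"az":0,"x":0.015,"y":0.07,"z":0.12,"claw":100},
  {"ax":0,"ay":0,"az":0,"x":0.02,"y":0.1,"z":0.16,"claw":100},
  {"ax":0,"ay":0,"az":0,"x":0.03,"y":0.13,"z":0.19,"claw":100},
  {"ax":0,"ay":0,"az":4,"x":0.055,"y":0.165,"z":0.195,"claw":100},
  {"ax":0,"ay":0,"az":8,"x":0.08,"y":0.2,"z":0.2,"claw":100},
  {"ax":0,"ay":0,"az":12,"x":0.105,"y":0.235,"z":0.2,"claw":100},
  {"ax":0,"ay":0,"az":16,"x":0.13,"y":0.27,"z":0.2,"claw":100},
  {"ax":0,"ay":0,"az":20,"x":0.16,"y":0.3,"z":0.2,"claw":100},
  {"ax":0,"ay":0,"az":20,"x":0.16,"y":0.3,"z":0.2,"claw":100},
])

```text
time_s: 1.25
tool_pos: [0.3271, -0.3238, 0.4311]
tool_rot: [180.0, -0.1, 35.2]
force: [-0.1, 1.1, 0.1]
grip_width: 0.0869
```

>>> step_arm([
  {"ax":0,"ay":0,"az":1,"x":0.03,"y":0.035,"z":0,"claw":60},
  {"ax":0,"ay":0,"az":2,"x":0.06,"y":0.07,"z":-0.01,"claw":60},
  {"ax":0,"ay":0,"az":4,"x":0.09,"y":0.1,"z":-0.03,"claw":60},
  {"ax":0,"ay":0,"az":5,"x":0.115,"y":0.125,"z":-0.06,"claw":60},
  {"ax":0,"ay":0,"az":6,"x":0.135,"y":0.145,"z":-0.1,"claw":60},
  {"ax":0,"ay":0,"az":7,"x":0.15,"y":0.16,"z":-0.14,"claw":60},
  {"ax":0,"ay":0,"az":8,"x":0.165,"y":0.175,"z":-0.18,"claw":60},
  {"ax":0,"ay":0,"az":9,"x":0.17,"y":0.185,"z":-0.22,"claw":60},
  {"ax":0,"ay":0,"az":9,"x":0.174,"y":0.187,"z":-0.26,"claw":60},
  {"ax":0,"ay":0,"az":9,"x":0.174,"y":0.187,"z":-0.26,"claw":60},
  {"ax":0,"ay":0,"az":9,"x":0.174,"y":0.187,"z":-0.26,"claw":60},
])

```text
time_s: 2.35
tool_pos: [0.4963, -0.1428, 0.1709]
tool_rot: [-179.9, 0.0, 43.5]
force: [0.3, 0.4, 0.9]
grip_width: 0.0524
```

Run:
```python
from h import *
o=status.get_obs(); print(o['time_s'],o['tool_pos'],o['tool_rot'],o['force'],o['qpos'])
np.save('o1.npy',o,allow_pickle=True)
cv2.imwrite('pics/w1.png',vision.read_camera('wrist')[:,:,::-1])
```

```text
2.35 [ 0.49629591 -0.14281498  0.17090178] [-1.79943201e+02  2.12346962e-02  4.34538981e+01] [0.2572029  0.37188855 0.85474209] [ 46.83970751   6.70391337 -35.73082673 105.350295     4.16253843
  69.308053   -36.72815989]
```

View pics/w1.png

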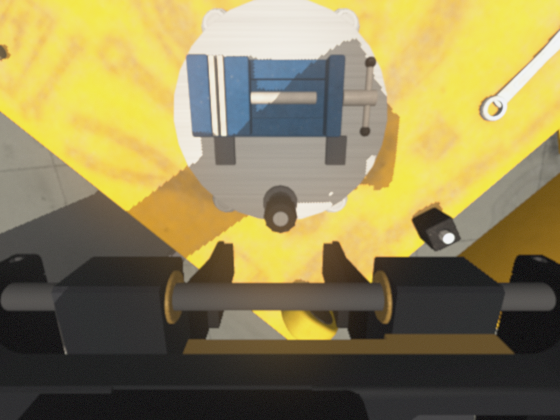

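Run:
```python
from h import *
o=np.load('o1.npy',allow_pickle=True).item()
p=onz('wrist',280.3,217.5,.096,o); print(p)
c=np.array([.5513,-.0916]);print(np.hypot(*(p[:2]-c)),np.degrees(np.arctan2(*(p[:2]-c)[::-1])))
im=cv2.imread('pics/w1.png')[185:245,240:320]; cv2.imwrite('pics/w1z.png',cv2.resize(im,None,fx=8,fy=8))
```

```text
[ 0.4992073  -0.14252261  0.096     ]
0.07284752508428102 -135.65075775088064
```

View pics/w1z.png

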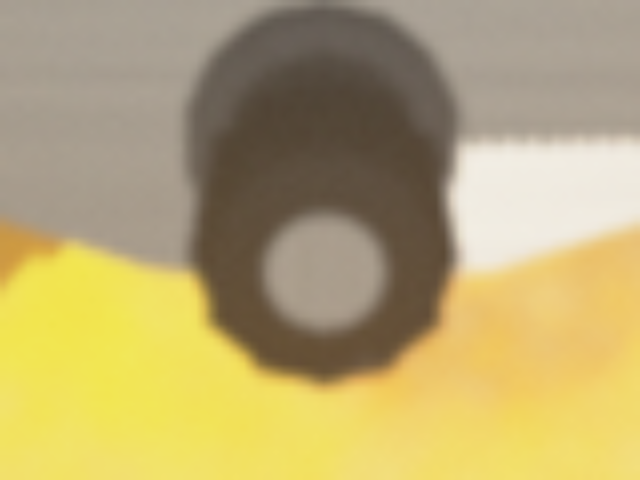

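>>> step_arm([
  {"ax":0,"ay":0,"az":0,"x":0.001,"y":-0.001,"z":-0.03,"claw":60},
  {"ax":0,"ay":0,"az":0,"x":0.001,"y":-0.001,"z":-0.06,"claw":60},
  {"ax":0,"ay":0,"az":0,"x":0.001,"y":-0.001,"z":-0.08,"claw":60},
  {"ax":0,"ay":0,"az":0,"x":0.001,"y":-0.001,"z":-0.09,"claw":60},
  {"ax":0,"ay":0,"az":0,"x":0.001,"y":-0.001,"z":-0.096,"claw":60},
  {"ax":0,"ay":0,"az":0,"x":0.001,"y":-0.001,"z":-0.096,"claw":45},
  {"ax":0,"ay":0,"az":0,"x":0.001,"y":-0.001,"z":-0.096,"claw":40},
], squeeze=6)

```text
time_s: 3.1
tool_pos: [0.4986, -0.1438, 0.076]
tool_rot: [179.9, -0.0, 43.5]
force: [0.1, -0.5, -0.2]
grip_width: 0.0428
```

>>> step_arm([
  {"ax":0,"ay":0,"az":0,"x":0,"y":0,"z":0,"claw":30},
  {"ax":0,"ay":0,"az":0,"x":0,"y":0,"z":0,"claw":20},
  {"ax":0,"ay":0,"az":0,"x":0,"y":0,"z":0,"claw":10},
  {"ax":0,"ay":0,"az":0,"x":0,"y":0,"z":0,"claw":10},
], squeeze=6)

```text
time_s: 3.5
tool_pos: [0.498, -0.1435, 0.0752]
tool_rot: [179.9, -0.0, 43.5]
force: [-0.8, 0.0, 3.7]
grip_width: 0.0259
```

>>> step_arm([
  {"ax":0,"ay":0,"az":0,"x":0,"y":0,"z":0,"claw":5},
  {"ax":0,"ay":0,"az":0,"x":0,"y":0,"z":0,"claw":5},
  {"ax":0,"ay":0,"az":0,"x":0,"y":0,"z":0.003,"claw":5},
  {"ax":0,"ay":0,"az":0,"x":0,"y":0,"z":0.006,"claw":5},
  {"ax":0,"ay":0,"az":0,"x":0,"y":0,"z":0.009,"claw":5},
  {"ax":0,"ay":0,"az":0,"x":0,"y":0,"z":0.012,"claw":5},
  {"ax":0,"ay":0,"az":0,"x":0,"y":0,"z":0.013,"claw":5},
  {"ax":0,"ay":0,"az":0,"x":0,"y":0,"z":0.013,"claw":5},
  {"ax":0,"ay":0,"az":0,"x":0,"y":0,"z":0.013,"claw":5},
], squeeze=28)

```text
time_s: 4.4
tool_pos: [0.4976, -0.1432, 0.0875]
tool_rot: [180.0, -0.0, 43.5]
force: [4.7, -0.5, -8.2]
grip_width: 0.0251
```

Run:
```python
from h import *
o=status.get_obs(); print(o['time_s'],o['tool_pos'],o['force'],o['qpos'])
cv2.imwrite('pics/w2.png',vision.read_camera('wrist')[:,:,::-1])
cv2.imwrite('pics/s2.png',cv2.resize(vision.read_camera('scene')[140:270,220:400,::-1],None,fx=4.4,fy=4.4))
```

```text
4.4 [ 0.49764964 -0.14318705  0.08748828] [ 4.67944781 -0.47518378 -8.23433915] [ 45.42769502  12.24317814 -35.35090878 110.29802422   8.13870419
  59.90599288 -39.91215684]
```

View pics/w2.png

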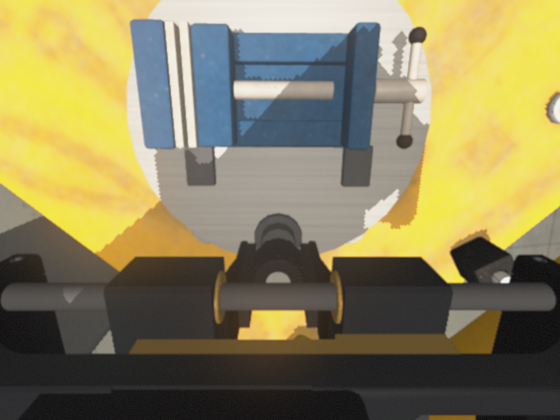

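View pics/s2.png

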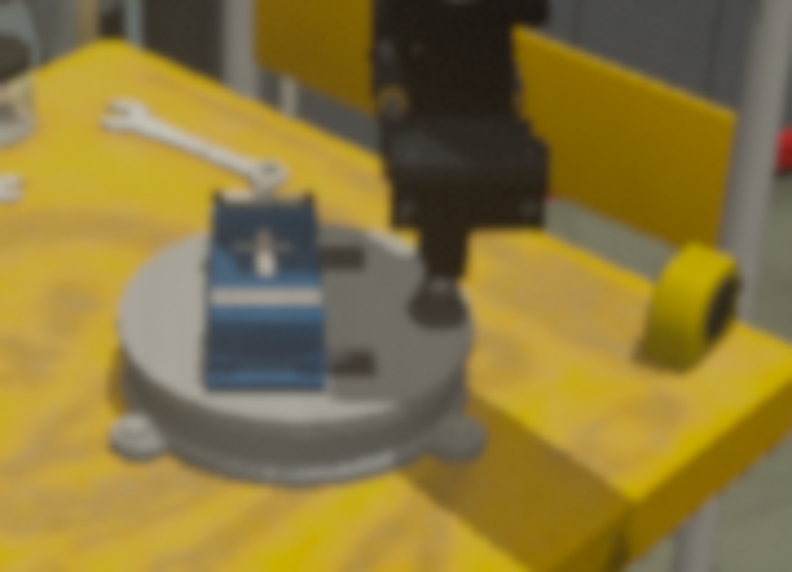

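Run:
```python
import numpy as np
th=np.radians(-136.3)
for d in list(range(0,76,1)):
    a=th+np.radians(d); print(d,np.round(.075*(np.array([np.cos(a),np.sin(a)])-[np.cos(th),np.sin(th)])*1000,1),end='; ')
```

```text
0 [0. 0.]; 1 [ 0.9 -0.9]; 2 [ 1.8 -1.9]; 3 [ 2.8 -2.8]; 4 [ 3.7 -3.7]; 5 [ 4.7 -4.5]; 6 [ 5.7 -5.4]; 7 [ 6.7 -6.2]; 8 [ 7.7 -7. ]; 9 [ 8.8 -7.8]; 10 [ 9.8 -8.6]; 11 [10.9 -9.4]; 12 [ 12.  -10.1]; 13 [ 13.  -10.9]; 14 [ 14.1 -11.6]; 15 [ 15.3 -12.3]; 16 [ 16.4 -12.9]; 17 [ 17.5 -13.6]; 18 [ 18.7 -14.2]; 19 [ 19.8 -14.8]; 20 [ 21.  -15.4]; 21 [ 22.2 -16. ]; 22 [ 23.4 -16.5]; 23 [ 24.6 -17.1]; 24 [ 25.8 -17.6]; 25 [ 27.  -18.1]; 26 [ 28.2 -18.5]; 27 [ 29.4 -19. ]; 28 [ 30.7 -19.4]; 29 [ 31.9 -19.8]; 30 [ 33.2 -20.2]; 31 [ 34.4 -20.5]; 32 [ 35.7 -20.9]; 33 [ 37.  -21.2]; 34 [ 38.2 -21.5]; 35 [ 39.5 -21.7]; 36 [ 40.8 -22. ]; 37 [ 42.1 -22.2]; 38 [ 43.4 -22.4]; 39 [ 44.7 -22.6]; 40 [ 46.  -22.7]; 41 [ 47.3 -22.9]; 42 [ 48.6 -23. ]; 43 [ 49.9 -23.1]; 44 [ 51.2 -23.1]; 45 [ 52.5 -23.2]; 46 [ 53.8 -23.2]; 47 [ 55.1 -23.2]; 48 [ 56.4 -23.2]; 49 [ 57.8 -23.1]; 50 [ 59.1 -23. ]; 51 [ 60.4 -22.9]; 52 [ 61.7 -22.8]; 53 [ 63.  -22.7]; 54 [ 64.3 -22.5]; 55 [ 65.6 -22.3]; 56 [ 66.9 -22.1]; 57 [ 68.1 -21.9]; 58 [ 69.4 -21.6]; 59 [ 70.7 -21.3]; 60 [ 72.  -21.1]; 61 [ 73.3 -20.7]; 62 [ 74.5 -20.4]; 63 [ 75.8 -20. ]; 64 [ 77.  -19.6]; 65 [ 78.3 -19.2]; 66 [ 79.5 -18.8]; 67 [ 80.7 -18.3]; 68 [ 82.  -17.9]; 69 [ 83.2 -17.4]; 70 [ 84.4 -16.9]; 71 [ 85.6 -16.3]; 72 [ 86.7 -15.8]; 73 [ 87.9 -15.2]; 74 [ 89.1 -14.6]; 75 [ 90.2 -14. ];
```

>>> step_arm([
  {"ax":0,"ay":0,"az":1,"x":0.0009,"y":-0.0009,"z":0,"claw":5},
  {"ax":0,"ay":0,"az":3,"x":0.0028,"y":-0.0028,"z":0,"claw":5},
  {"ax":0,"ay":0,"az":5,"x":0.0047,"y":-0.0045,"z":0,"claw":5},
  {"ax":0,"ay":0,"az":7,"x":0.0067,"y":-0.0062,"z":0,"claw":5},
  {"ax":0,"ay":0,"az":9,"x":0.0088,"y":-0.0078,"z":0,"claw":5},
  {"ax":0,"ay":0,"az":11,"x":0.0109,"y":-0.0094,"z":0,"claw":5},
  {"ax":0,"ay":0,"az":13,"x":0.013,"y":-0.0109,"z":0,"claw":5},
  {"ax":0,"ay":0,"az":15,"x":0.0153,"y":-0.0123,"z":0,"claw":5},
  {"ax":0,"ay":0,"az":17,"x":0.0175,"y":-0.0136,"z":0,"claw":5},
  {"ax":0,"ay":0,"az":19,"x":0.0198,"y":-0.0148,"z":0,"claw":5},
  {"ax":0,"ay":0,"az":20,"x":0.021,"y":-0.0154,"z":0,"claw":5},
  {"ax":0,"ay":0,"az":20,"x":0.021,"y":-0.0154,"z":0,"claw":5},
], squeeze=28)

```text
time_s: 5.7
tool_pos: [0.5179, -0.1586, 0.0871]
tool_rot: [-179.9, 0.0, 63.5]
force: [3.6, 0.3, -8.5]
grip_width: 0.0253
```

>>> step_arm([
  {"ax":0,"ay":0,"az":0,"x":0,"y":0,"z":-0.0015,"claw":5},
  {"ax":0,"ay":0,"az":0,"x":0,"y":0,"z":-0.0025,"claw":5},
  {"ax":0,"ay":0,"az":0,"x":0,"y":0,"z":-0.0025,"claw":34},
  {"ax":0,"ay":0,"az":0,"x":0,"y":0,"z":-0.0025,"claw":34},
  {"ax":0,"ay":0,"az":0,"x":0,"y":0,"z":-0.005,"claw":34},
  {"ax":0,"ay":0,"az":0,"x":0,"y":0,"z":-0.007,"claw":34},
  {"ax":0,"ay":0,"az":0,"x":0,"y":0,"z":-0.007,"claw":34},
], squeeze=12)

```text
time_s: 6.4
tool_pos: [0.5186, -0.1589, 0.0806]
tool_rot: [180.0, 0.0, 63.5]
force: [0.4, 1.0, -1.1]
grip_width: 0.0299
```

```bash
cat > look.py <<'E'
import sys
from h import *
o=status.get_obs(); print(o['time_s'],o['tool_pos'].round(4),o['tool_rot'].round(1),o['force'].round(1),round(o['grip_width'],4))
n=sys.argv[1]
cv2.imwrite(f'pics/w{n}.png',vision.read_camera('wrist')[:,:,::-1])
im=cv2.imread(f'pics/w{n}.png')[200:350,180:380]; cv2.imwrite(f'pics/w{n}.png',cv2.resize(im,None,fx=3.5,fy=3.5))
E
python3 look.py 3
```

```text
6.4 [ 0.5186 -0.1589  0.0806] [180.    0.   63.5] [ 0.4  1.  -1.1] 0.0299
```

View pics/w3.png

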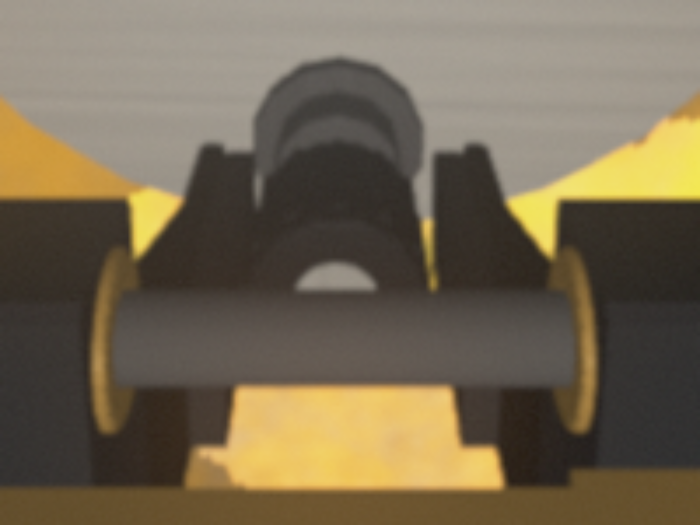

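>>> step_arm([
  {"ax":0,"ay":0,"az":1,"x":0.0012,"y":-0.0006,"z":0,"claw":34},
  {"ax":0,"ay":0,"az":2,"x":0.0024,"y":-0.0011,"z":0,"claw":34},
  {"ax":0,"ay":0,"az":4,"x":0.0048,"y":-0.0022,"z":0,"claw":34},
  {"ax":0,"ay":0,"az":6,"x":0.0072,"y":-0.0031,"z":0,"claw":34},
  {"ax":0,"ay":0,"az":8,"x":0.0097,"y":-0.004,"z":0,"claw":34},
  {"ax":0,"ay":0,"az":10,"x":0.0122,"y":-0.0048,"z":0,"claw":34},
  {"ax":0,"ay":0,"az":12,"x":0.0147,"y":-0.0055,"z":0,"claw":34},
  {"ax":0,"ay":0,"az":13,"x":0.016,"y":-0.0058,"z":0,"claw":34},
], squeeze=12)

```text
time_s: 7.25
tool_pos: [0.5321, -0.1635, 0.0801]
tool_rot: [-179.6, 0.0, 76.6]
force: [-5.9, 1.9, 5.5]
grip_width: 0.0298
```

```bash
python3 look.py 4
```

```text
7.25 [ 0.5321 -0.1635  0.0801] [-179.6    0.    76.6] [-5.9  1.9  5.5] 0.0298
```

View pics/w4.png

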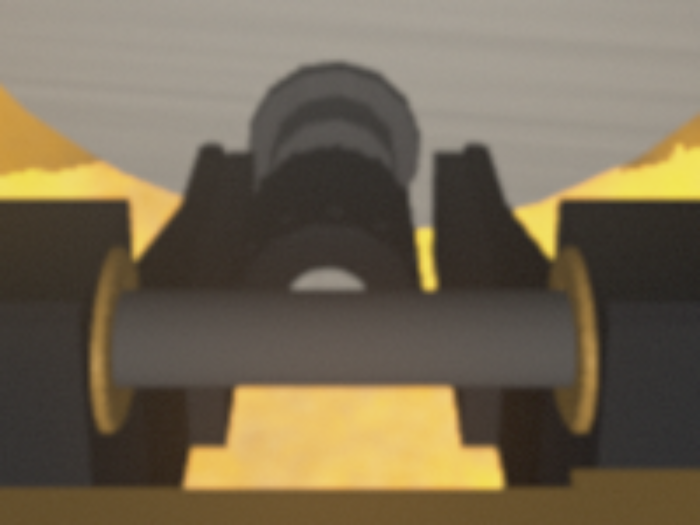

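>>> step_arm([
  {"ax":0,"ay":0,"az":1,"x":0.0013,"y":-0.0003,"z":0,"claw":34},
  {"ax":0,"ay":0,"az":2,"x":0.0025,"y":-0.0005,"z":0,"claw":34},
], squeeze=12)

```text
time_s: 7.5
tool_pos: [0.5344, -0.1641, 0.0801]
tool_rot: [-179.6, -0.0, 78.6]
force: [-7.4, 1.7, 6.0]
grip_width: 0.03
```

>>> step_arm([
  {"ax":0,"ay":0,"az":1,"x":0.0013,"y":-0.0002,"z":0,"claw":34},
  {"ax":0,"ay":0,"az":2,"x":0.0026,"y":-0.0005,"z":0,"claw":34},
], squeeze=12)

```text
time_s: 7.7
tool_pos: [0.5372, -0.1648, 0.0801]
tool_rot: [-179.7, -0.0, 80.6]
force: [-6.9, 1.2, 4.5]
grip_width: 0.0295
```

>>> step_arm([
  {"ax":0,"ay":0,"az":1,"x":0.0013,"y":-0.0002,"z":0,"claw":34},
  {"ax":0,"ay":0,"az":2,"x":0.0026,"y":-0.0004,"z":0,"claw":34},
], squeeze=12)

```text
time_s: 7.9
tool_pos: [0.5394, -0.1652, 0.0799]
tool_rot: [-179.6, -0.0, 82.6]
force: [-9.3, 3.4, 6.2]
grip_width: 0.0296
```

```bash
python3 look.py 5
```

```text
7.9 [ 0.5394 -0.1652  0.0799] [-179.6   -0.    82.6] [-9.3  3.4  6.2] 0.0296
```

View pics/w5.png

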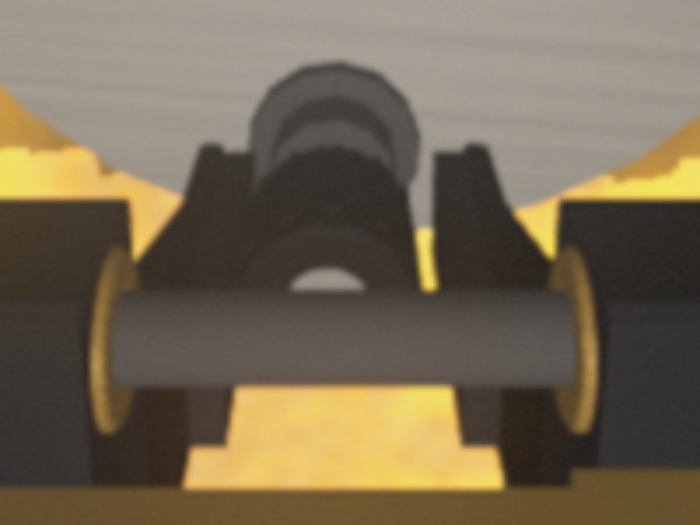

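Still riding (bush section still visible below knob, same cap position). Continue.

>>> step_arm([
  {"ax":0,"ay":0,"az":1,"x":0.0013,"y":-0.0002,"z":0,"claw":34},
  {"ax":0,"ay":0,"az":2,"x":0.0026,"y":-0.0003,"z":0,"claw":34},
], squeeze=12)

```text
time_s: 8.15
tool_pos: [0.5413, -0.1654, 0.0799]
tool_rot: [-179.5, -0.0, 84.6]
force: [-8.6, 3.3, 6.6]
grip_width: 0.0298
```

>>> step_arm([
  {"ax":0,"ay":0,"az":1,"x":0.0013,"y":-0.0001,"z":0,"claw":34},
  {"ax":0,"ay":0,"az":2,"x":0.0026,"y":-0.0002,"z":0,"claw":34},
], squeeze=12)

```text
time_s: 8.35
tool_pos: [0.5442, -0.1659, 0.0798]
tool_rot: [-179.6, -0.0, 86.6]
force: [-9.3, 2.0, 6.2]
grip_width: 0.0298
```

>>> step_arm([
  {"ax":0,"ay":0,"az":1,"x":0.0013,"y":0,"z":0,"claw":34},
  {"ax":0,"ay":0,"az":2,"x":0.0026,"y":-0.0001,"z":0,"claw":34},
], squeeze=12)

```text
time_s: 8.55
tool_pos: [0.5456, -0.1658, 0.0798]
tool_rot: [-179.4, -0.1, 88.6]
force: [-11.5, 3.2, 7.3]
grip_width: 0.0297
```

```bash
python3 look.py 6
```

```text
8.55 [ 0.5456 -0.1658  0.0798] [-1.794e+02 -1.000e-01  8.860e+01] [-11.5   3.2   7.3] 0.0297
```

View pics/w6.png

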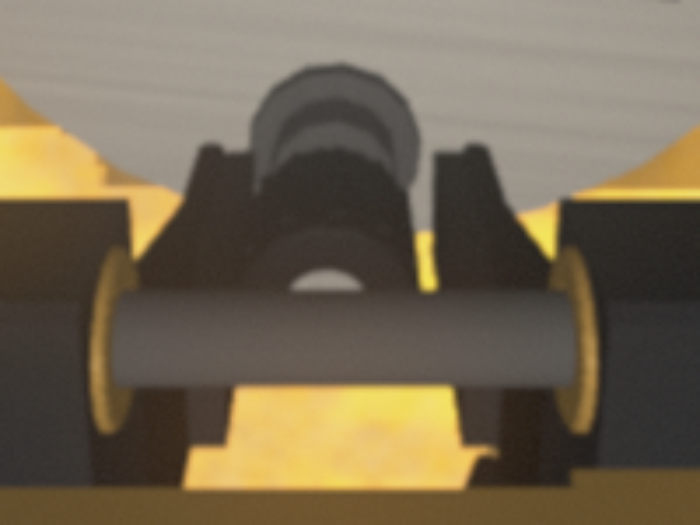

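>>> step_arm([
  {"ax":0,"ay":0,"az":0.5,"x":0.0007,"y":0,"z":0.001,"claw":34},
  {"ax":0,"ay":0,"az":1,"x":0.0013,"y":0,"z":0.001,"claw":34},
], squeeze=12)

```text
time_s: 8.8
tool_pos: [0.5481, -0.1662, 0.0802]
tool_rot: [-179.6, -0.1, 89.5]
force: [-7.5, 1.7, 1.1]
grip_width: 0.0294
```

>>> step_arm([
  {"ax":0,"ay":0,"az":1,"x":0.0013,"y":0,"z":0,"claw":34},
  {"ax":0,"ay":0,"az":2,"x":0.0026,"y":0,"z":0,"claw":34},
], squeeze=12)

```text
time_s: 9.0
tool_pos: [0.5503, -0.1663, 0.0801]
tool_rot: [-179.5, -0.1, 91.5]
force: [-6.7, 1.6, 1.5]
grip_width: 0.0295
```

>>> step_arm([
  {"ax":0,"ay":0,"az":1,"x":0.0013,"y":0.0001,"z":0,"claw":34},
  {"ax":0,"ay":0,"az":2,"x":0.0026,"y":0.0002,"z":0,"claw":34},
], squeeze=12)

```text
time_s: 9.2
tool_pos: [0.5531, -0.1664, 0.0801]
tool_rot: [-179.6, -0.1, 93.5]
force: [-8.2, 0.7, 1.4]
grip_width: 0.0294
```

>>> step_arm([
  {"ax":0,"ay":0,"az":1,"x":0.0013,"y":0.0001,"z":0,"claw":34},
  {"ax":0,"ay":0,"az":2,"x":0.0026,"y":0.0002,"z":0,"claw":34},
], squeeze=12)

```text
time_s: 9.4
tool_pos: [0.5557, -0.1663, 0.0801]
tool_rot: [-179.6, -0.1, 95.5]
force: [-8.2, 0.8, 0.5]
grip_width: 0.0295
```

>>> step_arm([
  {"ax":0,"ay":0,"az":1,"x":0.0013,"y":0.0001,"z":0,"claw":34},
  {"ax":0,"ay":0,"az":2,"x":0.0026,"y":0.0003,"z":0,"claw":34},
], squeeze=12)

```text
time_s: 9.6
tool_pos: [0.5587, -0.1662, 0.0801]
tool_rot: [-179.6, -0.1, 97.5]
force: [-7.2, -0.8, -0.3]
grip_width: 0.0296
```

>>> step_arm([
  {"ax":0,"ay":0,"az":1,"x":0.0013,"y":0.0002,"z":0,"claw":34},
  {"ax":0,"ay":0,"az":2,"x":0.0026,"y":0.0004,"z":0,"claw":34},
], squeeze=12)

```text
time_s: 9.8
tool_pos: [0.5608, -0.1659, 0.0801]
tool_rot: [-179.5, -0.1, 99.5]
force: [-3.8, -0.1, 0.5]
grip_width: 0.0299
```

```bash
python3 look.py 7
```

```text
9.8 [ 0.5608 -0.1659  0.0801] [-1.795e+02 -1.000e-01  9.950e+01] [-3.8 -0.1  0.5] 0.0299
```

View pics/w7.png

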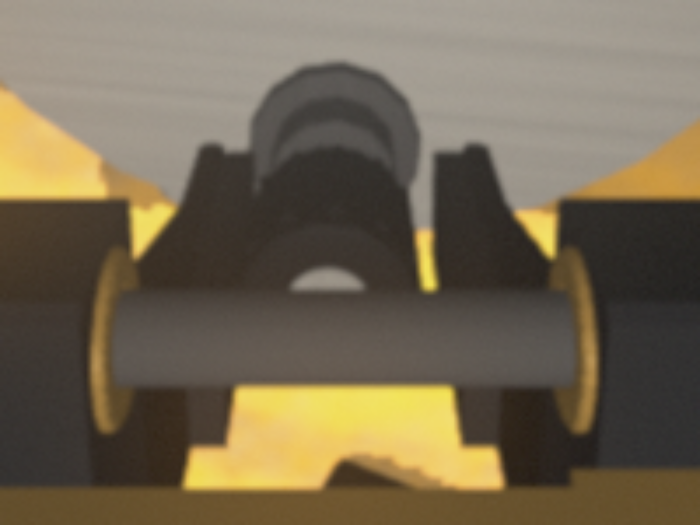

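>>> step_arm([
  {"ax":0,"ay":0,"az":1,"x":0.0013,"y":0.0002,"z":0,"claw":34},
  {"ax":0,"ay":0,"az":2,"x":0.0025,"y":0.0005,"z":0,"claw":34},
], squeeze=12)

```text
time_s: 10.05
tool_pos: [0.5669, -0.1654, 0.0813]
tool_rot: [180.0, 0.0, 101.6]
force: [-2.8, 0.6, -1.1]
grip_width: 0.0295
```

```bash
python3 look.py 8
```

```text
10.05 [ 0.5669 -0.1654  0.0813] [180.    0.  101.6] [-2.8  0.6 -1.1] 0.0295
```

View pics/w8.png

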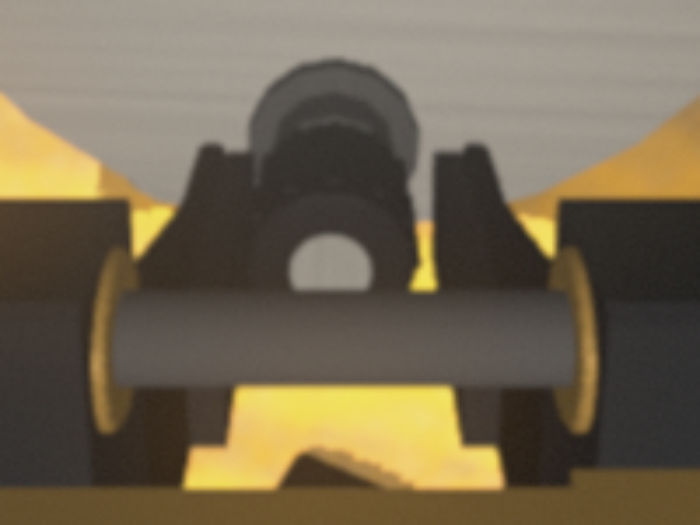

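Run:
```python
from h import *
for n,yt,tp,ry in [(7,268,[.5608,-.1659,.0801],[-179.5,-.1,99.5]),(8,233,[.5669,-.1654,.0813],[180,0,101.6])]:
    o=dict(tool_pos=tp,tool_rot=ry)
    v=200+yt/3.5-.4; u=180+330/3.5
    # inner edge of cap, radius ~6mm => r=69mm
    for z in (.084,.09,.096,.1,.105):
        p=onz('wrist',u,v,z,o); print(n,z,p[:2].round(4),np.hypot(p[0]-.5513,p[1]+.0916).round(4))
```

```text
7 0.084 [ 0.5593 -0.1711] 0.0799
7 0.09 [ 0.5588 -0.1678] 0.0765
7 0.096 [ 0.5584 -0.1644] 0.0731
7 0.1 [ 0.5581 -0.1621] 0.0709
7 0.105 [ 0.5577 -0.1593] 0.068
8 0.084 [ 0.5644 -0.1653] 0.0748
8 0.09 [ 0.5639 -0.1622] 0.0717
8 0.096 [ 0.5633 -0.159 ] 0.0685
8 0.1 [ 0.5629 -0.157 ] 0.0664
8 0.105 [ 0.5624 -0.1544] 0.0637
```

>>> step_arm([
  {"ax":0,"ay":0,"az":0,"x":-0.0015,"y":-0.0003,"z":0,"claw":38},
  {"ax":0,"ay":0,"az":0,"x":-0.0015,"y":-0.0003,"z":0,"claw":50},
  {"ax":0,"ay":0,"az":0,"x":-0.0015,"y":-0.0003,"z":0,"claw":60},
  {"ax":0,"ay":0,"az":0,"x":-0.0015,"y":-0.0003,"z":0,"claw":60},
], squeeze=12)

```text
time_s: 10.5
tool_pos: [0.5657, -0.1652, 0.0818]
tool_rot: [180.0, 0.0, 101.5]
force: [-0.8, -0.5, -0.1]
grip_width: 0.0478
```

>>> step_arm([
  {"ax":0,"ay":0,"az":0,"x":0,"y":0,"z":0.01,"claw":60},
  {"ax":0,"ay":0,"az":0,"x":0,"y":0,"z":0.03,"claw":60},
  {"ax":0,"ay":0,"az":0,"x":0,"y":0,"z":0.06,"claw":60},
  {"ax":0,"ay":0,"az":0,"x":0,"y":0,"z":0.09,"claw":60},
  {"ax":0,"ay":0,"az":0,"x":0,"y":0,"z":0.09,"claw":60},
  {"ax":0,"ay":0,"az":0,"x":0,"y":0,"z":0.09,"claw":60},
])

```text
time_s: 11.1
tool_pos: [0.5659, -0.1654, 0.1728]
tool_rot: [179.9, 0.1, 101.5]
force: [0.5, 0.3, -0.7]
grip_width: 0.0522
```

Run:
```python
from h import *
o=status.get_obs(); print(o['time_s'],o['tool_pos'],o['tool_rot'],o['force']);np.save('o9.npy',o,allow_pickle=True)
cv2.imwrite('pics/w9.png',vision.read_camera('wrist')[:,:,::-1])
cv2.imwrite('pics/s9.png',cv2.resize(vision.read_camera('scene')[140:270,220:400,::-1],None,fx=4.4,fy=4.4))
```

```text
11.1 [ 0.56591705 -0.16536339  0.17279317] [1.79901471e+02 8.56034995e-02 1.01482746e+02] [ 0.50855637  0.33807191 -0.70691502]
```

View pics/w9.png

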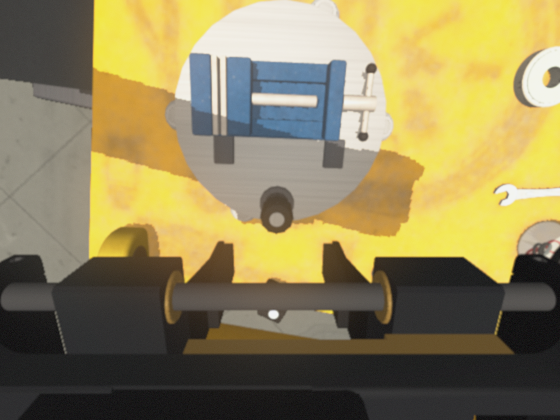

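View pics/s9.png

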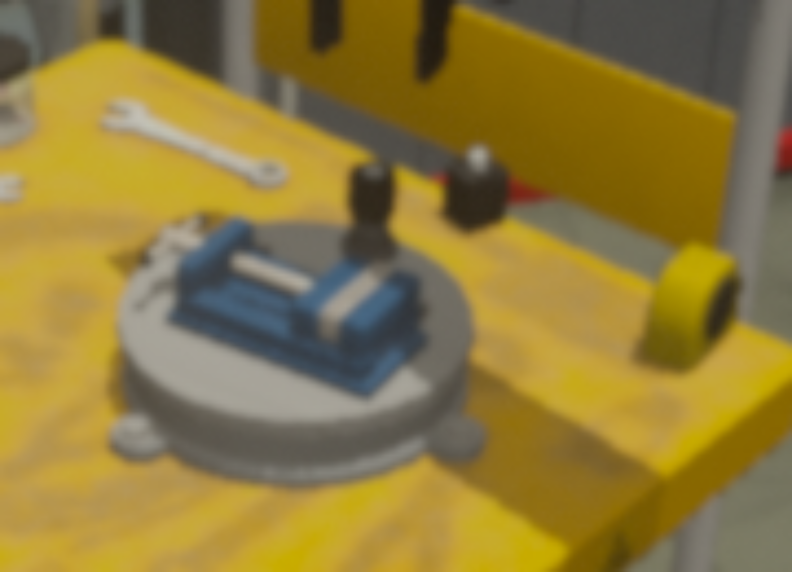

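Run:
```python
from h import *
o=np.load('o9.npy',allow_pickle=True).item()
a=ray('wrist',277,219,o); b=ray('scene',220+373/4.4-.4,140+170/4.4-.4)
A=np.c_[a[1],-b[1]]; t=np.linalg.lstsq(A,b[0]-a[0],rcond=None)[0]
p,q=a[0]+t[0]*a[1],b[0]+t[1]*b[1]; print(p,q)
for z in (.093,.096,.1,.105):
    for P in (onz('wrist',277,219,z,o),onz('scene',220+373/4.4-.4,140+170/4.4-.4,z)): print(z,P[:2].round(4),np.hypot(*(P[:2]-[.5513,-.0916])).round(4),np.degrees(np.arctan2(P[1]+.0916,P[0]-.5513)).round(1))
# same reading on start view for comparison
s=(220+442/4.4-.4,140+232/4.4-.4); o1=np.load('o1.npy',allow_pickle=True).item()
a=ray('wrist',280.6,219,o1); b=ray('scene',*s)
t=np.linalg.lstsq(np.c_[a[1],-b[1]],b[0]-a[0],rcond=None)[0]; print('start',a[0]+t[0]*a[1],b[0]+t[1]*b[1])
```

```text
[ 0.56498281 -0.16525926  0.09496493] [ 0.56438258 -0.16586893  0.09513078]
0.093 [ 0.5651 -0.1659] 0.0756 -79.5
0.093 [ 0.5667 -0.1687] 0.0786 -78.7
0.096 [ 0.5649 -0.1649] 0.0746 -79.5
0.096 [ 0.5635 -0.1647] 0.0741 -80.6
0.1 [ 0.5646 -0.1635] 0.0732 -79.5
0.1 [ 0.5592 -0.1594] 0.0683 -83.4
0.105 [ 0.5643 -0.1618] 0.0714 -79.5
0.105 [ 0.5538 -0.1528] 0.0612 -87.7
start [ 0.49811901 -0.14355446  0.09434087] [ 0.49835474 -0.14328145  0.09421641]
```

```bash
python3 -c "
from cell import workorder; print(workorder.sign_off())"
```

```text
the job is handed in; nothing more can be done
None
```

The table is turned counter-clockwise to the next hole, about 0.98 rad (56–57°) on, and the pin has dropped home there. I handed the job in at about 11 s of the 51 s allowed; no verdict was reported.

- **What I did:** I gripped the knob, pulled it up about 12 mm and turned the disc about 20° with it held. Then I loosened the jaws to a loose cage and nudged the knob round in roughly 2.6 mm steps until the pin dropped by its own spring. I stopped there, backed off, opened the jaws and rose straight up.
- **Pin home:** From two camera views the knob's top is now at 0.095 m, against 0.094 m measured the same way at the start. While riding it stood at about 0.104 m. The knob's distance from the axis came out at about 75 mm, as it should.
- **Forces:** The sideways push on the knob peaked at about 12 N in the readings after each step. For a short stretch before the drop the jaws were also pressing the knob down with 6–7 N, so pin and plate carried perhaps 15 N; raising the tool 1 mm removed that. When the pin dropped, the arm sprang forward about 6 mm with its stored lag. The force read about 3 N straight after, but the peak during the spring was not measured.
- **Surroundings:** The gripper is clear, with force readings near zero. The coil and tape are where they were in the last pictures; the coupling and tee were outside those pictures, and the arm never went near them.

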